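Start the nozzle adapter on the hydrogen filling outlet

TASK

Swing the red-gripped latch lever on the green filling-point case free and open the lid right back. The white nozzle adapter inside is only standing on the outlet's coarse right-hand thread: keeping it down on the stub, turn it backward (anticlockwise seen from above) until it drops off the end of the thread, then forward one full turn so that it is started but not screwed home. Finish while still holding the adapter there in the gripper, and leave everything else on the ledge where it is.

Things in the scene. Friction and masses are not known exactly. Their poses are not given: they have to be found in the camera images.
- case: The filling-point case: green sheet-metal box with a hinged lid, fixed to the ledge, 230 mm deep (its x), 210 mm wide (its y), 142 mm high closed (base 55 mm, lid 87 mm). Origin: centre of its underside on the ledge. Its own -x side is the front with the latch, its +x side carries the lid's hinge, z is up. The outlet stub (brass, thread 52 mm across) stands upright on its z axis.
- latch (a joint): Latch lever on the front of the case, rad: 0 upright with its hook over the lid's stud (lid locked), grows to 1.5 as its top swings towards the case's own -y side; it clears the stud from about 0.3. It starts between 0 and 0.06. Stiff (1 to 2 N at the grip); stays where it is left.
- latch_grip (a point): Middle of the red grip of the latch lever: a round peg 16 mm thick and 42 mm long that sticks straight out from the front of the case, this point 36 mm in front of it and, with the lever upright, 155 mm above the ledge. It swings about a pivot 119 mm below this point (36 mm above the ledge, on the case's middle line); its path lies in a plane parallel to the front.
- lid (a joint): Lid angle, rad: 0 shut, grows to 1.85 (stop) as it swings up and over towards the case's +x side; standing open, its upper edge is about 275 mm above the ledge. Stiff hinge: stays where it is left; about 8 N at the handle to move it.
- lid_handle (a point): Middle of the bow handle standing on top of the lid: round bar 10 mm thick, parallel to the case's y axis, 90 mm free between its legs, 38 mm above the lid's top. When shut it is 180 mm above the ledge, 97 mm from the case's centre towards the front.
- lid_hinge (a point): Middle of the lid's hinge line (parallel to the case's y axis), at the case's +x edge, 55 mm above the ledge. The handle runs on a circle of 246 mm about it.
- adapter_grip (a point): White nylon nozzle adapter on the stub: this point lies on its axis, half-way along the free part of its round nozzle tube, which is 40 mm across; the tube's top is 18 mm above this point, the cone below it begins 24 mm below this point, and the ribbed skirt (66 mm across) 34 to 64 mm below. A black pointer on the cone shows its turning. Under the shut lid this point is about 103 mm above the ledge.
- adapter_rise (a joint): Height of the adapter along its axis, m: 0 when it stands on the very end of the outlet thread, negative lower; -0.024 is screwed home. Thread lead 8 mm a turn, right-hand. It starts resting on the top of the thread at about -0.001 to -0.0033; turned backward it climbs to 0, then, if nothing holds it up, falls 8 mm under its own weight (about 0.2 kg). From there each turn forward takes it 8 mm down. It has about 1.5 mm of free play up and down once started.
- adapter_turn (a joint): Angle of the adapter about its axis, rad: grows when it is turned forward (clockwise seen from above), shrinks backward. It starts near 0; where the thread ends is not marked: between 0.9 and 2.4 rad backward of the start. Turns freely with about 0.05 N m.
- adapter: The white adapter as a whole, 82 mm high; origin: centre of its underside, z up along its axis, x towards its black pointer.
- balloon_weight_mid (a point): Centre of the red plastic balloon weight, 80 mm across, 62 mm high; loose bystander.
- crucible_mid (a point): Centre of the squat grey ceramic crucible, 72 mm across, 42 mm high; loose bystander.
- blank_cap_mid (a point): Centre of the blue nylon blanking cap, 62 mm across, 30 mm high; loose bystander.
- talc_tin_mid (a point): Centre of the cream talc tin, 68 mm across, 95 mm high; loose bystander.
- valve_key_mid (a point): Middle of the brass T-shaped valve key lying on the ledge, 135 mm long, 74 mm across the bar, 18 mm high; loose bystander.
- spanner_mid (a point): Middle of the steel spanner lying on the ledge, 190 mm long; loose bystander.

How it is judged (in metres and radians):
On the way, in this order (a step that is already met when the one before it is completed fails the run):
1. the latch lever is swung free of the lid's stud (value of joint latch above 0.4 rad), for 0.1 s.
2. the lid is opened right back (value of joint lid above 1.5 rad), for 0.1 s.
3. the adapter, turned backward, has dropped off the end of the thread (value of joint adapter_turn below -0.6 rad and value of joint adapter_rise below -0.006 m), for 0.1 s.
At the end, for the whole second after the job is handed in: The adapter is started on the thread about one turn below where it dropped (8 mm down, within about a quarter turn: rise between -18.2 and -13.4 mm), still, and gripped by the fingers with more than 2 N; the latch is free and the lid still open (over 1.4 rad) (value of joint adapter_rise between -0.0182 and -0.0134 m and value of joint adapter_turn above 2 rad and velocity of joint adapter_turn between -0.2 and 0.2 rad/s and contact force between the fingers and adapter above 2 N and value of joint latch above 0.4 rad and value of joint lid above 1.4 rad); the arm keeps its last pose, push and grip.
It fails at once if the adapter is pulled up off the outlet thread (value of joint adapter_rise above 0.005 m).
It fails at once if something else on the ledge is moved (distance of any of balloon_weight_mid, crucible_mid, blank_cap_mid, talc_tin_mid, valve_key_mid, spanner_mid from where it was at the start of the episode above 0.03 m).
It also fails if it takes over 72 s, if anything falls off the work surface, if the arm or the gripper's body presses on something with over 40 N, if the wrist force passes 120 N, or if a joint passes its speed limit or range.

ROBOT

A 6-joint arm with a two-finger parallel gripper is mounted at the origin on the work surface. World frame = base frame: x ahead of the robot, y to its left, z up, the work surface at z = 0. Lengths are in m, angles in degrees, forces in N, time in s.
With the tool pointing down it reaches from about 0.4 to 0.825 m from the base axis. Payload 7 kg.
Tool frame: the origin (TCP) lies at the very end of the fingers, on their centre line; the grasp point (between the pads) lies 19 mm behind it; z points along the fingers, y is the direction in which the jaws open and shut (so a half turn about z gives the same grasp; the last joint's range is limited). The gripper opens to 88 mm and grips with 3 to 60 N. Pads are 19 mm wide; open, the fingers measure 130 mm over their backs; the gripper's body (78 mm by 193 mm) begins 47 mm behind the grasp point.
Start: joints at [-59.582, 20.546, 0.682, 0, -70.136, -16.507], TCP at [0.162, -0.655, 0.19] pointing down, gripper open.
Joint ranges: [-176.03, 176.03], [-82.01, 121.73], [-58.28, 71.71], [-173.87, 95.51], [-174.79, -0.11], [-173.66, 173.66]. Speed limits (degrees/s): [136.94, 136.94, 172.46, 180, 180, 180].

INTERFACE

Orientations are given as a 3x3 rotation matrix whose columns are the frame's x, y, z axes.
In Python, from cell import ctrl, optics, order gives the robot as it stands. The module is installed in compiled form; this text tells all that it offers.
- The arm moves only by the tool apply_moves, never from a script. Its argument "commands" is a list of rows, each a list of 3 entries, a list of its own where there are three numbers: the finger opening in mm, from 0 to 87.6, then the shift along the tool's x, y, z in mm, then the turn about the tool's z in degrees. In form: [[gripper, [dx, dy, dz], spin], ...]. A call has 1 to 10 rows; each row is the pose to reach, as a shift and turn from the pose commanded when the call began, along the tool's axes at that moment; what a row does not reach only later rows make up. A row lasts 1/8 s, in which the tool goes at most 62.5 mm and 10.7 degrees, less where a joint would pass 70% of its speed; a pose out of reach is approached as far as the arm can. A call with a gripper value outside its range is refused whole. The fingers move at their own pace and stop on an object; the grip force is fixed at half the most. Time passes only in rows, so rows that repeat a pose let the fingers close. It gives the time, the measured TCP pose, the force and the opening at its end, in the units of the state.
- ctrl.get_obs(): the state, without advancing time (a new reading comes with each control period).
- optics.read_camera(name): name is "scene" or "top"; returns a dict with "pixels" (420x560x3 uint8, red, green, blue), "z_map" (420x560 float32, m along the optical axis (not along the pixel's ray), 0 where there is no reading), "fov_y" (degrees; the focal length in pixels is half the picture's height over the tangent of half this angle, whatever the lens; pixels are square), "cx", "cy" (the principal point, pixels), "cam_to_world" (4x4, takes a point from camera to world coordinates). Camera axes: x right, y down, z forward; pixel columns grow to the right and rows downward; lengths in m; the calibration is good to about 2 mm. A picture is of the moment at which its call begins.
- order.sign_off(): hands the job in, once; it reports no verdict.
The state is a dict: "clock": time; "q": joint angles; "qvel": joint speeds; "effort": joint torques, N m; "tcp_pos": TCP position; "eef_rot": TCP orientation; "force": force on the tool from outside, world axes, zero at the start; "moment": the same for the moment, N m; "gripper_width": finger opening in m.
Only numpy, scipy, OpenCV 4.12 (cv2) and the standard library are available. Lean on these libraries where they do the work, as an engineer would, in place of code of your own. Each camera call takes 0.05 s, during which the arm holds its last target. There are 200 camera calls.

## Working session

There is one attempt and no reset: what is moved stays moved. The work goes in short steps, Python scripts to look and compute and a tool call to move; the robot and the scene stay as the last step left them, time stands still between calls to the robot, and variables do not carry over. Pictures are saved under pics/ and viewed, about 8 in all and at most 12, crops included, and the job is handed in when it is done.

Besides the shell and the picture viewer there is one more tool, called in YAML: its name, and indented under it one key for each argument. apply_moves: Moves the arm, as the interface text tells. Its arguments: {"type":"object","properties":{"commands":{"type":"array"}},"required":["commands"]}

```bash
mkdir -p pics
cat > h.py <<'E'
import numpy as np, cv2
from cell import ctrl, optics, order
def cam(n):
    d=optics.read_camera(n); im=d["pixels"]; z=d["z_map"]; f=210/np.tan(np.radians(d["fov_y"])/2)
    v,u=np.mgrid[:420,:560]
    P=np.stack([(u-d["cx"])/f*z,(v-d["cy"])/f*z,z],-1)
    T=np.array(d["cam_to_world"]); W=P@T[:3,:3].T+T[:3,3]; W[z==0]=np.nan
    return im,W,d
def save(im,n,s=1): cv2.imwrite("pics/"+n+".png",cv2.resize(im[...,::-1],None,fx=s,fy=s,interpolation=cv2.INTER_CUBIC))
E
python3 - <<'E'
from h import *
o=ctrl.get_obs(); print(o)
a,W,d=cam("scene"); b,W2,d2=cam("top")
print(d["cam_to_world"],d2["cam_to_world"],d["fov_y"],d2["fov_y"])
save(a,"s0",1.4); save(b,"t0",1.4)
for im,W in((a,W),(b,W2)):
    h=cv2.cvtColor(im,cv2.COLOR_RGB2HSV)
    g=(h[...,0]>40)&(h[...,0]<85)&(h[...,1]>70)&(h[...,2]>30)
    v,u=np.nonzero(g); print(len(u),u.min(),u.max(),v.min(),v.max())
    t=g&(abs(W[...,2]-.142)<.008); p=W[t]; print(len(p))
    if len(p): print(cv2.minAreaRect(p[:,:2].astype(np.float32)*1000),np.nanmedian(p[:,2]))
    r=((h[...,0]<8)|(h[...,0]>172))&(h[...,1]>130)&(h[...,2]>60)
    n,l,s,c=cv2.connectedComponentsWithStats(r.astype(np.uint8))
    for i in range(1,n):
        if s[i,4]>15: print(s[i],c[i],np.nanmedian(W[l==i],0))
E
```

```text
{'clock': 0.0, 'q': array([-5.95834215e+01,  2.05912498e+01,  6.31776956e-01, -1.99438053e-02,
       -7.01342317e+01, -1.65082245e+01]), 'qvel': array([ 0.04409962, -0.01927128,  0.09502244,  0.03498571,  0.02393246,
       -0.08194448]), 'effort': array([ 1.03608563e-03, -5.82722104e+01,  2.93054903e+01,  6.99698836e+00,
        7.00484510e-03, -2.01254147e-04]), 'tcp_pos': array([ 0.16209516, -0.65467239,  0.1887102 ]), 'eef_rot': array([[-9.70709893e-01, -2.40254043e-01, -5.45678834e-04],
       [-2.40254615e-01,  9.70708626e-01,  1.57608694e-03],
       [ 1.51033892e-04,  1.66102504e-03, -9.99998609e-01]]), 'force': array([-0.16995099,  0.02691101,  0.36897154]), 'moment': array([-0.01632551,  0.0166738 , -0.02265056]), 'gripper_width': 0.08761802202938525}
[[-1.17130808e-01  7.83806040e-01 -6.09859382e-01  1.27826363e+00]
 [ 9.93116477e-01  9.25629120e-02 -7.17758348e-02  8.52550544e-02]
 [ 1.92027458e-04 -6.14068563e-01 -7.89252661e-01  1.10817217e+00]
 [ 0.00000000e+00  0.00000000e+00  0.00000000e+00  1.00000000e+00]] [[ 0.02760944 -0.99245343  0.11947345  0.40821915]
 [-0.99
[... 2172 characters left out ...]

[ 55  79  82  11 734] [94.46457766 84.42098093] [0.90529241 0.53287341 0.11168305]
[ 158   82  236   15 2194] [275.52142206  88.7260711 ] [0.90543167 0.00833802 0.11215233]
[415  88  91  11 836] [459.85526316  93.38875598] [ 0.90459085 -0.52471288  0.11233269]
[434 114  23  21 371] [445.0458221  124.89487871] [ 0.83714287 -0.51156142  0.03625309]
[119 166  28  26 559] [132.05903399 178.44722719] [0.64507772 0.42931822 0.03262177]
[ 260  170   41   47 1476] [280.03523035 192.89701897] [ 0.59579565 -0.01428927  0.14415894]
[208 182  15   7  76] [214.59210526 185.10526316] [0.60973348 0.16185688 0.16179754]
[527 346  20  24 257] [533.92996109 355.55642023] [ 0.05400157 -1.10096324 -0.53551096]
```

View pics/s0.png

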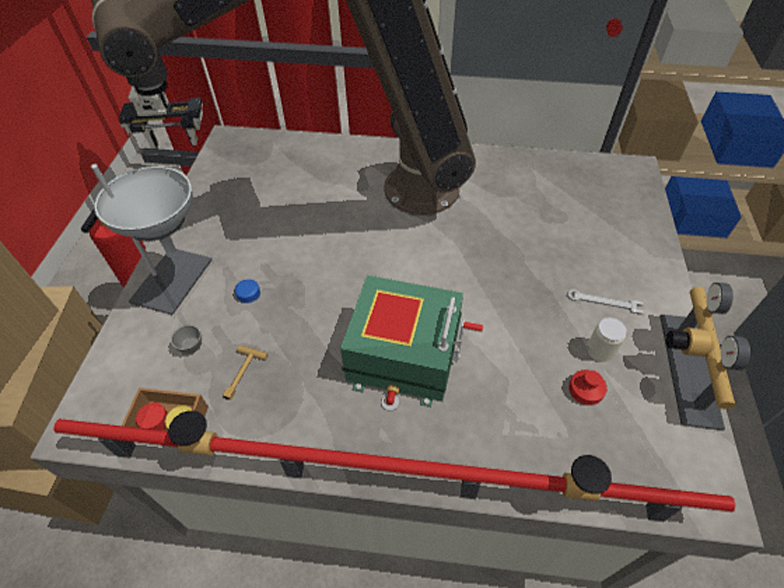

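View pics/t0.png

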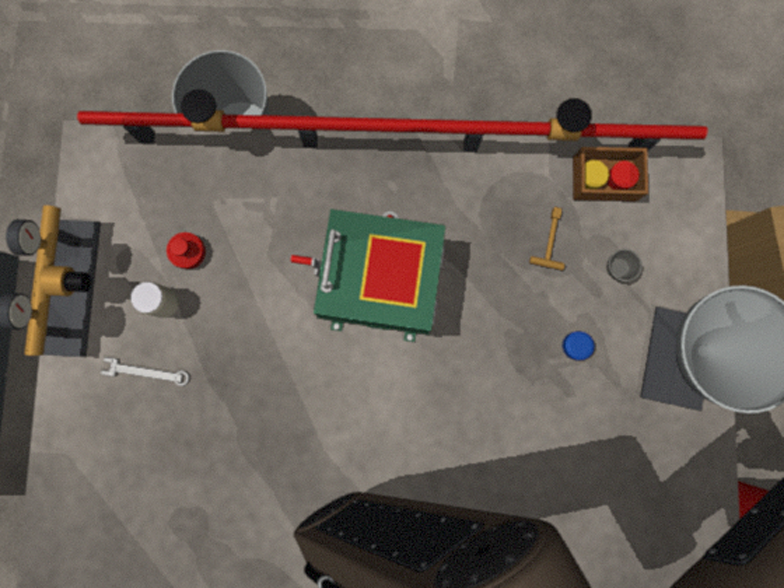

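The scene view shows the case with its front and latch towards world +y (peg at about 470,327) and the lid handle at about 448,322. A funnel stand stands near the gripper, at about 145,200. The bystanders are all well clear of the case.

```bash
cat >> h.py <<'E'
C=np.array([.5992,.0115]); F=np.array([np.sin(np.radians(6.9)),np.cos(np.radians(6.9))]); Y=np.array([F[1],-F[0]]) # front dir, case +y
def P(f,y,z): return np.r_[C+f*F+y*Y,z]
def rel(p,yaw=None):  # tool shift mm, spin deg for target TCP world p, yaw of tool y axis
    o=ctrl.get_obs(); R=o["eef_rot"]; s=R.T@(np.array(p)-o["tcp_pos"])*1000
    cy=np.degrees(np.arctan2(R[1,1],R[0,1])); sp=None if yaw is None else (cy-yaw+180)%360-180
    return s.round(1), cy.round(2), sp
E
python3 - <<'E'
from h import *
print(P(.151,0,.155),rel(P(.16,-.002,.26),172.),rel([.25,-.5,.3]))
a,W,d=cam("top")
m=np.zeros((420,560),bool); m[195:300,470:]=1
m&=W[...,2]>.12; p=W[m]; print(np.nanmin(p,0),np.nanmax(p,0))
# peg
h=cv2.cvtColor(a,cv2.COLOR_RGB2HSV); r=((h[...,0]<8)|(h[...,0]>172))&(h[...,1]>130); r[:170]=0;r[200:]=0;r[:,:200]=0;r[:,230:]=0
q=W[r]; q=q[q[:,2]>.14]-np.r_[C,0]; print(np.c_[q[:,:2]@F,q[:,:2]@Y,q[:,2]].round(4)[::4])
h2=abs(W[...,2]-.183)<.008; h2[:,:220]=0; h2[:,250:]=0; q=W[h2]-np.r_[C,0]; q=np.c_[q[:,:2]@F,q[:,:2]@Y,q[:,2]]; print(len(q),np.median(q,0),q.min(0),q.max(0))
E
```

```text
[0.61734066 0.16140636 0.155     ] (array([-639.3,  692. ,  -70.2]), np.float64(103.91), np.float64(-68.09317867861957)) (array([-122.5,  129.2, -111. ]), np.float64(103.91), None)
[ 0.35382865 -0.67147385  0.15293263] [ 0.55675207 -0.48213689  0.31765468]
[[ 0.1701 -0.002   0.1601]
 [ 0.1691 -0.0051  0.1626]
 [ 0.1584 -0.0035  0.1627]
 [ 0.1487 -0.0011  0.1579]
 [ 0.1664 -0.0071  0.1607]
 [ 0.1554 -0.0058  0.1623]
 [ 0.1454 -0.0036  0.1587]
 [ 0.1341 -0.0026  0.1625]
 [ 0.1631 -0.0095  0.1614]
 [ 0.1518 -0.0085  0.1649]
 [ 0.1418 -0.0064  0.1616]
 [ 0.1312 -0.0048  0.1616]
 [ 0.1598 -0.012   0.1627]
 [ 0.149  -0.0105  0.1636]
 [ 0.1378 -0.0095  0.1668]
 [ 0.1631 -0.0141  0.1567]
 [ 0.1516 -0.0133  0.1615]
 [ 0.1406 -0.012   0.1632]
 [ 0.1464 -0.0146  0.1579]
 [ 0.1353 -0.0135  0.1605]]
185 [ 0.09437669 -0.01252377  0.18406117] [-0.00890381 -0.46820214  0.17543963] [0.10082733 0.05276361 0.19070328]
```

apply_moves:
  commands:
    - [40, [0, 0, -60], 0]
    - [40, [0, 0, -120], 0]
    - [40, [-10, 20, -180], -10]
    - [40, [-60, 70, -180], -20]
    - [40, [-110, 120, -180], -30]
    - [40, [-160, 170, -180], -40]
    - [40, [-210, 220, -180], -50]
    - [40, [-260, 270, -180], -60]
    - [40, [-310, 330, -180], -69]
    - [40, [-360, 380, -180], -69]

```text
clock: 1.4
tcp_pos: [0.3885, -0.2545, 0.3698]
eef_rot: [[-0.121, -0.993, 0.001], [-0.993, 0.121, 0.0], [-0.0, -0.001, -1.0]]
force: [1.8, -1.0, 0.2]
gripper_width: 0.04
```

Run:
```python
from h import *
print(ctrl.get_obs()); print(rel(P(.162,-.008,.25),173.1))
```

```text
{'clock': 1.4, 'q': array([-8.84903017e+00, -3.86640449e+00, -5.63259564e+00, -7.65854267e-03,
       -8.81991878e+01,  1.88854487e+00]), 'qvel': array([ 6.41786859e+01, -6.20613051e+00, -5.97552131e+00, -6.31371958e-02,
       -4.54463109e-01, -6.72471966e+01]), 'effort': array([ -7.6600045 , -27.51042008,  31.02116346,   7.33391404,
        -0.19561542,   2.90341459]), 'tcp_pos': array([ 0.38853161, -0.25454274,  0.3697756 ]), 'eef_rot': array([[-1.21188888e-01, -9.92629272e-01,  6.17610970e-04],
       [-9.92629458e-01,  1.21188935e-01,  3.90576809e-05],
       [-1.13617413e-04, -6.08325485e-04, -9.99999809e-01]]), 'force': array([ 1.80837574, -0.98916399,  0.16073163]), 'moment': array([-0.00900777, -0.08357608, -0.04635697]), 'gripper_width': 0.039959200962138945}
(array([-451.6, -168.6,  119.9]), np.float64(173.04), np.float64(-0.06072563174504353))
```

apply_moves:
  commands:
    - [40, [-50, -18, 0], 0]
    - [40, [-110, -40, 0], 0]
    - [40, [-170, -62, 0], 0]
    - [40, [-230, -84, 0], 0]
    - [40, [-290, -106, 0], 0]
    - [40, [-350, -130, 20], 0]
    - [40, [-393, -144, 80], 0]
    - [40, [-393, -144, 120], 0]
    - [40, [-393, -144, 120], 0]
    - [40, [-393, -144, 120], 0]

```text
clock: 2.65
tcp_pos: [0.5804, 0.1153, 0.252]
eef_rot: [[-0.123, -0.992, 0.002], [-0.992, 0.123, -0.0], [-0.0, -0.002, -1.0]]
force: [0.9, 0.2, -0.1]
gripper_width: 0.0399
```

Run:
```python
from h import *
print(rel(P(.162,-.008,.142),173.1),ctrl.get_obs()["q"])
a,W,d=cam("top"); b,W2,d=cam("scene")
save(np.hstack([a[130:270,180:320],b[180:320,260:400]]),"c1",2.5)
```

```text
(array([-61.3, -22.6, 110.1]), np.float64(172.92), np.float64(-0.18136010494995958)) [ 30.19776625  10.71427371  -4.69388453   0.07644997 -74.48234431
 -37.29950016]
```

View pics/c1.png

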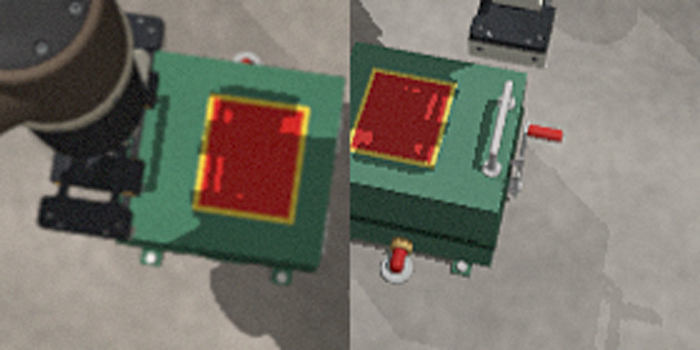

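The left crop shows the gripper still about 60 mm short of the latch, above the handle. The right crop shows the red peg at about 545,133, clear and upright.

apply_moves:
  commands:
    - [40, [-30, -10, 0], 0]
    - [40, [-61, -22, 0], 0]
    - [40, [-61, -22, 20], 0]
    - [40, [-61, -22, 60], 0]
    - [40, [-61, -22, 85], 0]
    - [40, [-61, -22, 110], 0]
    - [40, [-61, -22, 110], 0]

```text
clock: 3.62
tcp_pos: [0.6088, 0.1728, 0.1401]
eef_rot: [[-0.124, -0.992, -0.0], [-0.992, 0.124, -0.0], [0.0, 0.0, -1.0]]
force: [0.4, -0.6, 0.3]
gripper_width: 0.0398
```

Run:
```python
from h import *
print(rel(P(.162,-.008,.142),173.1),ctrl.get_obs()["force"])
b,W2,d=cam("scene")
save(b[180:320,260:400],"c2",3.5)
```

```text
(array([-0.7, -1.9, -1.9]), np.float64(172.86), np.float64(-0.23896907175458182)) [ 0.42344982 -0.56941478  0.32996776]
```

View pics/c2.png

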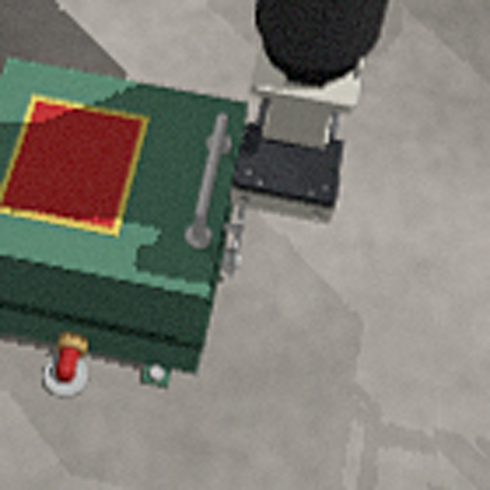

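apply_moves:
  commands:
    - [26, [0, 0, 0], 0]
    - [26, [0, 10, 0], 0]
    - [26, [0, 20, 1], 0]
    - [26, [0, 32, 4], 0]
    - [26, [0, 44, 8], 0]
    - [26, [0, 56, 13], 0]
    - [26, [0, 68, 20], 0]
    - [26, [0, 80, 28], 0]
    - [26, [0, 80, 28], 0]

```text
clock: 4.8
tcp_pos: [0.5283, 0.1832, 0.111]
eef_rot: [[-0.123, -0.992, -0.001], [-0.992, 0.123, -0.001], [0.001, 0.001, -1.0]]
force: [-0.1, -0.6, -0.2]
gripper_width: 0.0256
```

apply_moves:
  commands:
    - [40, [0, -5, 0], 0]
    - [40, [0, -5, 0], 0]
    - [40, [0, -5, -40], 0]
    - [40, [0, -5, -90], 0]
    - [40, [0, -5, -130], 0]
    - [40, [0, -5, -130], 0]

```text
clock: 5.55
tcp_pos: [0.5366, 0.1836, 0.2456]
eef_rot: [[-0.124, -0.992, 0.006], [-0.992, 0.124, 0.003], [-0.004, -0.005, -1.0]]
force: [-1.2, -0.4, -1.0]
gripper_width: 0.0402
```

Run:
```python
from h import *
for n in("scene","top"):
    a,W,d=cam(n); h=cv2.cvtColor(a,cv2.COLOR_RGB2HSV); r=((h[...,0]<8)|(h[...,0]>172))&(h[...,1]>130)
    q=W-np.r_[C,0]; q=np.stack([q[...,:2]@F,q[...,:2]@Y,q[...,2]],-1)
    m=r&(q[...,0]>.12)&(q[...,0]<.2)&(abs(q[...,1])<.15)&(q[...,2]>.05); print(n,m.sum(),np.median(q[m],0) if m.any() else 0)
    m=(q[...,0]>.06)&(q[...,0]<.115)&(abs(q[...,1])<.08)&(abs(q[...,2]-.18)<.012); k=q[m]; print(len(k),np.median(k,0),k.min(0),k.max(0))
print(rel(P(.097,0,.165),83))
```

```text
scene 61 [ 0.15526278 -0.00450617  0.16099543]
105 [0.10065752 0.0082208  0.18320836] [ 0.09550858 -0.05073838  0.17115009] [0.10538754 0.05638897 0.18894921]
top 58 [ 0.14375547 -0.00916296  0.16138883]
155 [ 0.09523881 -0.00177124  0.18405996] [ 0.0909215  -0.05537     0.16966724] [0.10125382 0.05324417 0.19076806]
(array([ 65. , -84.9,  76.7]), np.float64(172.88), np.float64(89.87658651420725))
```

Run:
```python
from h import *
a,W,d=cam("top"); b,W2,d2=cam("scene")
save(np.hstack([a[130:270,180:320],b[180:320,260:400]]),"c3",2.8)
q=W2-np.r_[C,0]; q=np.stack([q[...,:2]@F,q[...,:2]@Y,q[...,2]],-1)
o=ctrl.get_obs(); t=o["tcp_pos"]; print(t,(t[:2]-C)@F,(t[:2]-C)@Y)
m=(np.linalg.norm(W2-t,axis=-1)<.09); k=q[m]; print(k[::12].round(3))
```

```text
[0.53406302 0.18243727 0.24054163] 0.16187387833300163 -0.08520108108510364
[[ 0.155 -0.048  0.282]]
```

View pics/c3.png

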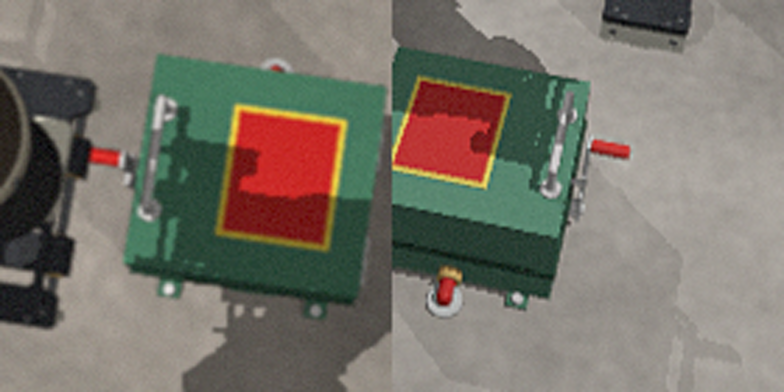

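The top crop shows the peg still upright at about 105,157, with the fingers outboard of it at about 75,155 and 60,255. I'll check the tool's calibration against the camera.

Run:
```python
from h import *
a,W,d=cam("top"); b,W2,d2=cam("scene")
t=ctrl.get_obs()["tcp_pos"]; print(t, ctrl.get_obs()["gripper_width"])
for dd in(d,d2):
    T=np.array(dd["cam_to_world"]); f=210/np.tan(np.radians(dd["fov_y"])/2)
    for p in (t,t+[0,0,.05]):
        c=T[:3,:3].T@(p-T[:3,3]); print(c[:2]/c[2]*f+[dd["cx"],dd["cy"]],dd["cx"],dd["cy"])
q=W-np.r_[C,0]; q=np.stack([q[...,:2]@F,q[...,:2]@Y,q[...,2]],-1)
for v in range(176,252,4): print(v,[tuple((q[v,u]*1000).astype(int)) if q[v,u,2]==q[v,u,2] else None for u in range(188,216,3)])
```

```text
[0.53409373 0.1824564  0.24048289] 0.03982703269586829
[200.15670861 208.85062217] 274.40959201528676 213.47113401746617
[196.16155423 206.06087443] 274.40959201528676 213.47113401746617
[347.35428304 196.19280593] 285.36557941090933 210.19851673755227
[349.59732437 184.94181381] 285.36557941090933 210.19851673755227
176 [(np.int64(113), np.int64(-74), np.int64(608)), (np.int64(118), np.int64(-66), np.int64(568)), (np.int64(122), np.int64(-58), np.int64(528)), (np.int64(136), np.int64(-42), np.int64(446)), (np.int64(131), np.int64(-41), np.int64(443)), (np.int64(124), np.int64(-40), np.int64(445)), (np.int64(212), np.int64(44), np.int64(-4)), (np.int64(129), np.int64(-23), np.int64(361)), (np.int64(193), np.int64(46), np.int64(-3)), (np.int64(184), np.int64(47), np.int64(-2))]
180 [(np.int64(112), np.int64(-80), np.int64(607)), (np.int64(115), np.int64(-74), np.int64(574)), (np.int64(117), np.int64(-68), np.int64(545)), (np.int64(120), np.int64(-61), np.int64(508)), (np.int64(129), np.int64(-49), np.int64(444)), None, (np.int64(133), np.int64(-33), np.int64(365)), (np.int64(127), np.
[... 7431 characters left out ...]
(np.int64(185), np.int64(-165), np.int64(0)), (np.int64(176), np.int64(-164), np.int64(0)), (np.int64(167), np.int64(-162), np.int64(-1)), (np.int64(157), np.int64(-161), np.int64(3)), (np.int64(148), np.int64(-160), np.int64(0))]
248 [(np.int64(229), np.int64(-184), np.int64(-4)), (np.int64(219), np.int64(-182), np.int64(-1)), (np.int64(210), np.int64(-181), np.int64(0)), (np.int64(201), np.int64(-179), np.int64(-1)), (np.int64(192), np.int64(-178), np.int64(-2)), (np.int64(182), np.int64(-177), np.int64(2)), (np.int64(174), np.int64(-175), np.int64(0)), (np.int64(165), np.int64(-174), np.int64(-1)), (np.int64(156), np.int64(-173), np.int64(0)), (np.int64(146), np.int64(-171), np.int64(4))]
```

apply_moves:
  commands:
    - [40, [5, -40, 0], 0]
    - [40, [5, -77, 0], 0]
    - [40, [5, -77, 0], 0]
    - [40, [5, -77, 50], 0]
    - [40, [5, -77, 80], 0]
    - [40, [5, -77, 109], 0]
    - [40, [5, -77, 109], 0]
    - [40, [5, -77, 109], 0]

```text
clock: 6.85
tcp_pos: [0.6107, 0.1686, 0.1338]
eef_rot: [[-0.123, -0.992, 0.001], [-0.992, 0.123, 0.0], [-0.0, -0.001, -1.0]]
force: [0.3, 0.6, 1.2]
gripper_width: 0.0401
```

apply_moves:
  commands:
    - [5, [0, 0, 0], 0]
    - [5, [0, 0, 0], 0]
    - [5, [0, 0, 0], 0]
    - [5, [0, 0, 0], 0]

```text
clock: 7.35
tcp_pos: [0.6103, 0.1683, 0.1329]
eef_rot: [[-0.123, -0.992, 0.0], [-0.992, 0.123, 0.0], [-0.0, -0.0, -1.0]]
force: [1.0, -1.0, 0.2]
gripper_width: 0.0077
```

Run:
```python
from h import *
o=ctrl.get_obs(); t=o["tcp_pos"]; print(t,(t[:2]-C)@F,(t[:2]-C)@Y,o["force"],o["gripper_width"])
```

```text
[0.61033382 0.16832448 0.13286372] 0.1570262403177372 -0.007787217134289012 [ 1.04803725 -1.03773585  0.24079364] 0.007675312131595014
```

Run:
```python
from h import *
print(ctrl.get_obs()["gripper_width"])
a,W,d=cam("top"); b,W2,d2=cam("scene")
save(np.hstack([a[145:245,170:270],b[180:280,300:400]]),"c4",3.9)
for im,WW,dd in((a,W,d),(b,W2,d2)):
    h=cv2.cvtColor(im,cv2.COLOR_RGB2HSV); r=((h[...,0]<8)|(h[...,0]>172))&(h[...,1]>130)
    q=WW-np.r_[C,0]; q=np.stack([q[...,:2]@F,q[...,:2]@Y,q[...,2]],-1)
    m=r&(q[...,0]>.12)&(q[...,0]<.2)&(abs(q[...,1])<.15)&(q[...,2]>.05); print(m.sum(),q[m].min(0),q[m].max(0),np.argwhere(m).mean(0))
    m=(np.linalg.norm(WW-ctrl.get_obs()["tcp_pos"],axis=-1)<.06);print(q[m][::8].round(3))
```

```text
0.007675312131595014Traceback (most recent call last):
  File "<stdin>", line 8, in <module>
    return umr_minimum(a, axis, None, out, keepdims, initial, where)
ValueError: zero-size array to reduction operation minimum which has no identity
```

View pics/c4.png

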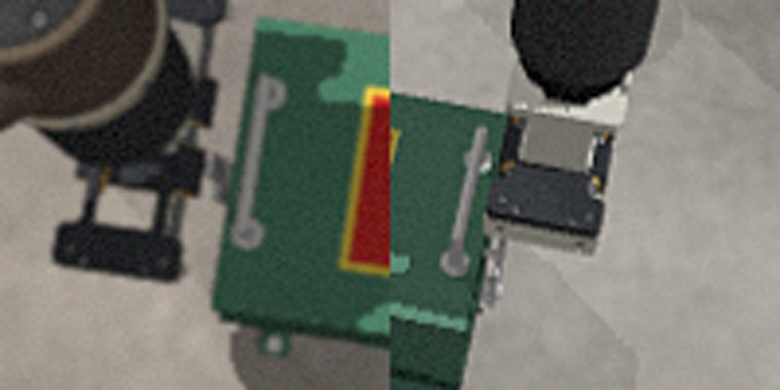

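Run:
```python
from h import *
t=ctrl.get_obs()["tcp_pos"]; t=np.r_[(t[:2]-C)@F,(t[:2]-C)@Y,t[2]]; print(t)
for n in("top","scene"):
    im,WW,dd=cam(n)
    q=WW-np.r_[C,0]; q=np.stack([q[...,:2]@F,q[...,:2]@Y,q[...,2]],-1)-t
    ok=(np.abs(q[...,0])<.06)&(abs(q[...,1])<.13)
    for lo in np.arange(-.03,.16,.015):
        m=ok&(q[...,2]>lo)&(q[...,2]<=lo+.015); k=q[m]*1000
        if len(k)>3: print(n,round(lo,3),len(k),np.percentile(k,2,axis=0).astype(int),np.percentile(k,98,axis=0).astype(int))
```

```text
[ 0.15698136 -0.00784844  0.13268935]
top -0.03 18 [-54 -97 -28] [-29  12 -16]
top -0.015 8 [-57 -97  -9] [-30   7  -2]
top 0.0 329 [-59 -94   5] [-42 109  13]
top 0.015 17 [-53 -63  15] [-26  75  29]
top 0.03 4 [-32   0  31] [-29   5  35]
top 0.045 48 [-59 -42  46] [-56  57  54]
top 0.09 6 [-40 -78  99] [  6  71 104]
top 0.105 80 [-40 -71 107] [ 10  84 119]
top 0.12 304 [-40 -79 120] [ 32  70 134]
top 0.135 758 [-40 -95 137] [ 33  94 149]
top 0.15 7 [-36 -72 150] [-15  94 163]
scene -0.03 28 [-58  10 -29] [-23 114 -15]
scene -0.015 28 [-57  15 -14] [-33 113   0]
scene 0.0 306 [-59 -92   4] [-39 112  13]
scene 0.015 11 [-57 -43  15] [-50  68  29]
scene 0.03 10 [-58  24  31] [-52  64  44]
scene 0.045 84 [-59 -39  46] [-51  61  54]
scene 0.09 13 [-23  87 102] [ 35  89 104]
scene 0.105 112 [-35  -6 105] [ 40  90 119]
scene 0.12 149 [-35  -1 120] [ 40  96 134]
scene 0.135 447 [-34  47 136] [ 38  97 148]
scene 0.15 72 [-21  31 150] [ 26  52 164]
```

apply_moves:
  commands:
    - [40, [0, 0, -30], 0]
    - [40, [-4, 0, -30], 0]
    - [40, [-4, 0, -30], 0]
    - [40, [-4, 0, 0], 0]
    - [40, [-4, 0, 15], 0]
    - [40, [-4, 0, 28], 0]
    - [40, [-4, 0, 28], 0]

```text
clock: 8.43
tcp_pos: [0.6102, 0.1719, 0.1035]
eef_rot: [[-0.123, -0.992, -0.002], [-0.992, 0.123, -0.001], [0.001, 0.002, -1.0]]
force: [-0.1, 0.6, 1.0]
gripper_width: 0.0398
```

apply_moves:
  commands:
    - [5, [0, 0, 0], 0]
    - [5, [0, 0, 0], 0]
    - [5, [0, 0, 0], 0]
    - [5, [0, 0, 0], 0]
    - [5, [0, 0, 0], 0]

```text
clock: 9.05
tcp_pos: [0.611, 0.1725, 0.1052]
eef_rot: [[-0.123, -0.992, 0.001], [-0.992, 0.123, 0.0], [-0.0, -0.001, -1.0]]
force: [-1.7, 0.7, 3.6]
gripper_width: 0.0149
```

apply_moves:
  commands:
    - [5, [0, 8, 1], 0]
    - [5, [0, 16, 2], 0]
    - [5, [0, 25, 4], 0]
    - [5, [0, 33, 7], 0]
    - [5, [0, 41, 10], 0]
    - [5, [0, 49, 14], 0]
    - [5, [0, 57, 19], 0]
    - [5, [0, 64, 24], 0]
    - [5, [0, 71, 30], 0]
    - [5, [0, 77, 35], 0]

```text
clock: 10.3
tcp_pos: [0.5341, 0.1822, 0.0692]
eef_rot: [[-0.123, -0.992, 0.0], [-0.992, 0.123, 0.0], [-0.0, -0.0, -1.0]]
force: [4.8, 2.0, 0.5]
gripper_width: 0.015
```

apply_moves:
  commands:
    - [40, [0, 0, 0], 0]
    - [40, [0, 0, 0], 0]
    - [40, [0, 0, 0], 0]
    - [40, [0, 0, -30], 0]
    - [40, [0, 0, -80], 0]
    - [40, [0, 0, -130], 0]
    - [40, [0, 0, -160], 0]
    - [40, [0, 0, -160], 0]

```text
clock: 11.3
tcp_pos: [0.5354, 0.1822, 0.2324]
eef_rot: [[-0.124, -0.992, 0.004], [-0.992, 0.124, 0.002], [-0.003, -0.003, -1.0]]
force: [-0.7, 0.3, -0.4]
gripper_width: 0.0401
```

Run:
```python
from h import *
t=ctrl.get_obs()["tcp_pos"]; print(np.r_[(t[:2]-C)@F,(t[:2]-C)@Y,t[2]])
for n in("top","scene"):
    im,WW,dd=cam(n); h=cv2.cvtColor(im,cv2.COLOR_RGB2HSV); r=((h[...,0]<8)|(h[...,0]>172))&(h[...,1]>130)
    q=WW-np.r_[C,0]; q=np.stack([q[...,:2]@F,q[...,:2]@Y,q[...,2]],-1)
    m=r&(q[...,0]>.12)&(q[...,0]<.2)&(abs(q[...,1])<.15)&(q[...,2]>.03); print(m.sum(), np.median(q[m],0) if m.any() else 0)
    if n=="scene": save(im[130:330,230:430],"c5",3)
print(rel(P(.097,0,.18),83),ctrl.get_obs()["q"])
```

```text
[ 0.16175083 -0.08385269  0.23238043]
71 [ 0.14651619 -0.08591707  0.12610311]
54 [ 0.15407315 -0.08207709  0.12535584]
(array([ 63.6, -85.6,  49.2]), np.float64(172.88), np.float64(89.88401116187106)) [ 3.86388573e+01  8.76427783e+00 -9.99616466e+00 -3.47863821e-02
 -7.12739563e+01 -4.57436676e+01]
```

View pics/c5.png

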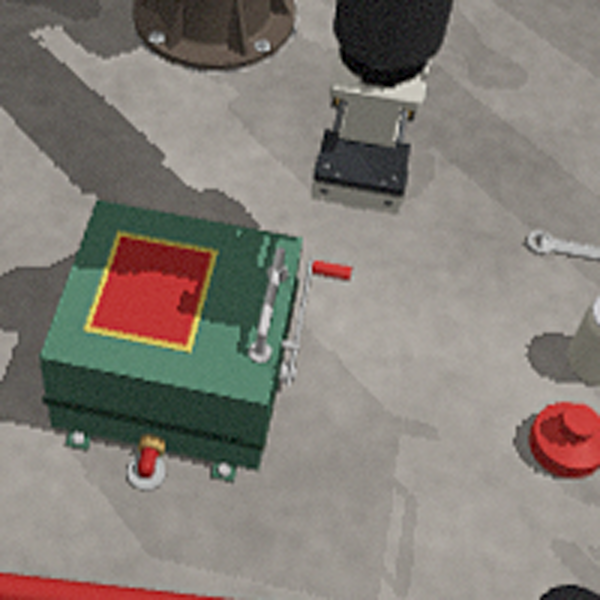

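The crop shows the red peg swung down to about 330,270, so the latch is at roughly 0.8 rad. The handle is clear at about 268,310, and the gripper is raised clear of the case.

apply_moves:
  commands:
    - [40, [10, -12, -20], 10]
    - [40, [20, -25, -20], 20]
    - [40, [30, -40, -20], 30]
    - [40, [40, -55, -20], 40]
    - [40, [50, -70, -20], 50]
    - [40, [63, -85, -20], 60]
    - [40, [63, -85, -20], 70]
    - [40, [63, -85, -20], 80]
    - [40, [63, -85, 0], 90]
    - [40, [63, -85, 0], 90]

```text
clock: 12.65
tcp_pos: [0.6093, 0.1082, 0.2266]
eef_rot: [[-0.992, 0.123, -0.005], [0.123, 0.992, -0.002], [0.005, -0.003, -1.0]]
force: [-0.9, 0.4, 0.2]
gripper_width: 0.0401
```

Run:
```python
from h import *
print(rel(P(.097,0,.128),83.1),ctrl.get_obs()["q"])
```

```text
(array([-2.1,  0.1, 98.6]), np.float64(82.96), np.float64(-0.14374757213676048)) [ 2.80912722e+01  1.43242942e+01 -3.25093610e+00 -4.89645370e-02
 -7.27480343e+01 -1.25120742e+02]
```

apply_moves:
  commands:
    - [40, [0, 0, 30], 0]
    - [40, [0, 0, 60], 0]
    - [40, [0, 0, 80], 0]
    - [40, [0, 0, 98], 0]
    - [40, [0, 0, 98], 0]
    - [5, [0, 0, 98], 0]
    - [5, [0, 0, 98], 0]
    - [5, [0, 0, 98], 0]
    - [5, [0, 0, 98], 0]
    - [5, [0, 0, 98], 0]

```text
clock: 13.9
tcp_pos: [0.6111, 0.1086, 0.1321]
eef_rot: [[-0.992, 0.123, 0.0], [0.123, 0.992, -0.0], [-0.0, -0.0, -1.0]]
force: [-1.0, -1.6, 2.4]
gripper_width: 0.0089
```

apply_moves:
  commands:
    - [3, [0, -9.3, -14.3], 0]
    - [3, [0, -19.5, -28.1], 0]
    - [3, [0, -30.6, -41.2], 0]
    - [3, [0, -42.7, -53.4], 0]
    - [3, [0, -55.5, -64.8], 0]
    - [3, [0, -69.1, -75.3], 0]
    - [3, [0, -83.5, -84.7], 0]
    - [3, [0, -98.4, -93.2], 0]
    - [3, [0, -113.9, -100.6], 0]
    - [3, [0, -129.9, -106.9], 0]

```text
clock: 15.15
tcp_pos: [0.5963, -0.0177, 0.2408]
eef_rot: [[-0.993, 0.122, 0.005], [0.122, 0.993, 0.004], [-0.004, 0.005, -1.0]]
force: [-1.0, 10.0, 10.0]
gripper_width: 0.0089
```

apply_moves:
  commands:
    - [3, [0, -24.7, -7.3], 0]
    - [3, [0, -50, -12], 0]
    - [3, [0, -75.7, -14], 0]
    - [3, [0, -101.4, -13.3], 0]
    - [3, [0, -126.9, -10], 0]
    - [3, [0, -152, -4], 0]
    - [3, [0, -176.2, 4.6], 0]
    - [3, [0, -199.5, 15.7], 0]
    - [3, [0, -221.4, 29.2], 0]
    - [3, [0, -235.2, 39.4], 0]

```text
clock: 16.4
tcp_pos: [0.5672, -0.2543, 0.1996]
eef_rot: [[-0.992, 0.124, 0.003], [0.124, 0.992, -0.0], [-0.003, 0.0, -1.0]]
force: [4.4, 1.7, 2.4]
gripper_width: 0.0088
```

Run:
```python
from h import *
o=ctrl.get_obs();t=o["tcp_pos"]; f=(t[:2]-C)@F; print(f,t[2],o["force"],o["gripper_width"])
print(np.degrees(np.arctan2(t[2]+.048-.055,-.115-f))-30.5)
im,WW,dd=cam("scene"); save(im[130:330,180:430],"c6",3)
q=WW-np.r_[C,0]; q=np.stack([q[...,:2]@F,q[...,:2]@Y,q[...,2]],-1)
h=cv2.cvtColor(im,cv2.COLOR_RGB2HSV); w=(h[...,1]<45)&(h[...,2]>110)&(np.linalg.norm(q[...,:2],axis=-1)<.045)&(q[...,2]>.06)
k=q[w]; print(len(k),np.median(k,0),k[:,2].max())
```

```text
-0.2677608227692224 0.19961869511565172 [4.4184967  1.72027444 2.39699251] 0.008778495599202962
21.082990697025565
350 [0.0052107  0.01404932 0.08620336] 0.5840525133064938
```

View pics/c6.png

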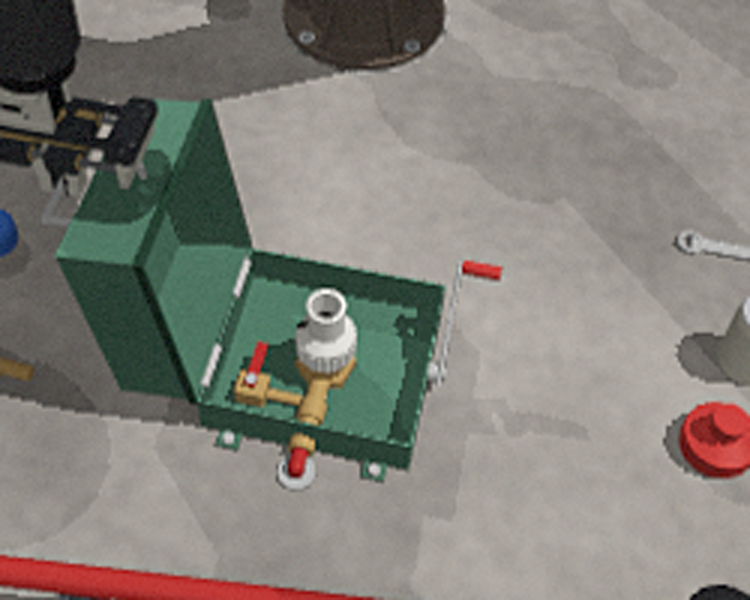

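The crop shows the lid standing right back and the adapter on its stub at about 325,330. The black pointer is at about 302,325, and the fingers are still on the handle at the left.

apply_moves:
  commands:
    - [20, [0, 0, 0], 0]
    - [20, [0, 0, 0], 0]
    - [20, [0, -3, 0], 0]
    - [20, [0, -3, -15], 0]
    - [20, [0, -3, -40], 0]
    - [20, [0, -3, -80], 0]
    - [20, [0, -3, -120], 0]
    - [60, [0, -3, -120], 0]
    - [60, [0, -3, -120], 0]

```text
clock: 17.58
tcp_pos: [0.5654, -0.2562, 0.3197]
eef_rot: [[-0.992, 0.123, 0.001], [0.123, 0.992, 0.0], [-0.001, 0.0, -1.0]]
force: [0.5, 0.0, 0.5]
gripper_width: 0.0346
```

```bash
cat >> h.py <<'E'
def adap(show=None):
    out=[]
    for n in("scene","top"):
        im,WW,dd=cam(n)
        q=WW-np.r_[C,0]; q=np.stack([q[...,:2]@F,q[...,:2]@Y,q[...,2]],-1)
        h=cv2.cvtColor(im,cv2.COLOR_RGB2HSV); near=(np.linalg.norm(q[...,:2],axis=-1)<.05)&(q[...,2]<.14)
        w=(h[...,1]<60)&(h[...,2]>120)&near&(q[...,2]>.06)
        k=q[w]
        if len(k)<20: out.append(None); continue
        zt=np.percentile(k[:,2],97); top=w&(abs(q[...,2]-zt)<.006); c,r=cv2.minEnclosingCircle(q[top][:,:2].astype(np.float32)*1000)
        kb=(h[...,2]<60)&near&(q[...,2]>.068)&(q[...,2]<.1); b=np.median(q[kb],0) if kb.any() else None
        print(n,len(k),"top z",np.median(q[top][:,2]).round(4),top.sum(),"ctr",np.round(c,1),round(r,1),"black",kb.sum(),b)
        if show: save(im[170:290,200:360],show+n,4)
E
python3 - <<'E'
from h import *
t=ctrl.get_obs()["tcp_pos"];print(t); adap(); print(rel([*C,.3],83))
im,WW,dd=cam("scene"); q=WW-np.r_[C,0]; f=q[...,:2]@F; y=q[...,:2]@Y; z=q[...,2]
m=(f<-.09)&(f>-.17)&(abs(y)<.1)&(z>.2); k=np.c_[f[m],z[m]]; print(k[k[:,1].argsort()[-20::5]])
E
```

```text
[ 0.56539244 -0.25624652  0.31967583]
scene 320 top z 0.1203 57 ctr [3.2 1. ] 20.9 black 9 [-0.02048648 -0.00293048  0.07941426]
top 239 top z 0.1223 62 ctr [-0.6  0. ] 20.5 black 59 [-7.44041298e-05  3.94000298e-03  8.73981419e-02]
(array([ -0.9, 270. ,  18.6]), np.float64(82.91), np.float64(-0.08742996660498648))
[[-0.12999457  0.78337159]
 [-0.12937361  0.78360653]
 [-0.13474914  0.7839989 ]
 [-0.13268798  0.78432891]]
```

Run:
```python
from h import *
o=ctrl.get_obs();t=o["tcp_pos"];R=o["eef_rot"];print(t,o["gripper_width"])
im,WW,dd=cam("scene"); l=(WW-t)@R*1000  # tool frame
m=(abs(l[...,0])<45)&(abs(l[...,1])<110)&(l[...,2]>-160)&(l[...,2]<60)
for lo in range(-160,60,10):
    k=l[m&(l[...,2]>=lo)&(l[...,2]<lo+10)]
    if len(k): print(lo,len(k),np.percentile(k[:,0],[5,95]).astype(int),np.percentile(k[:,1],[2,25,50,75,98]).astype(int))
T=np.array(dd["cam_to_world"]); c=T[:3,:3].T@(t-T[:3,3]); f=210/np.tan(np.radians(dd["fov_y"])/2); u,v=(c[:2]/c[2]*f+[dd["cx"],dd["cy"]]).astype(int); print(u,v)
s=im[max(v-70,0):v+30,u-60:u+60].copy(); s[v-max(v-70,0),60]=(255,0,255); save(s,"c7",5)
```

```text
[ 0.56504873 -0.25631322  0.31833349] 0.046598157612370635
-160 136 [-25  16] [-44 -25  -3  15  19]
-150 714 [-37  25] [-91 -60  33  80  98]
-140 241 [-39  19] [-86 -21  26  60  98]
-130 326 [-39  16] [-80 -32  34  50  96]
-120 217 [-40  -9] [-80 -43   2  55  90]
-110 93 [-39  29] [-83 -42  47  90  91]
-100 8 [-9  7] [-29 -24 -24 -24 -24]
-90 26 [-12   3] [-38 -33 -26 -24  13]
-80 43 [-12   1] [-39 -27 -21  37  45]
-70 47 [-12   4] [-36 -23 -20  37  44]
-60 53 [-12   8] [-35 -23 -20  37  42]
-50 39 [-12   8] [-35 -23 -19  37  41]
-40 13 [-12   6] [-27 -22 -19  33  40]
20 8 [-6  1] [85 86 88 90 91]
30 80 [-40  38] [ 86  98 103 106 109]
40 441 [-41  40] [ 40  55  69  86 107]
50 13 [-37  42] [38 39 41 44 47]
195 172
```

View pics/c7.png

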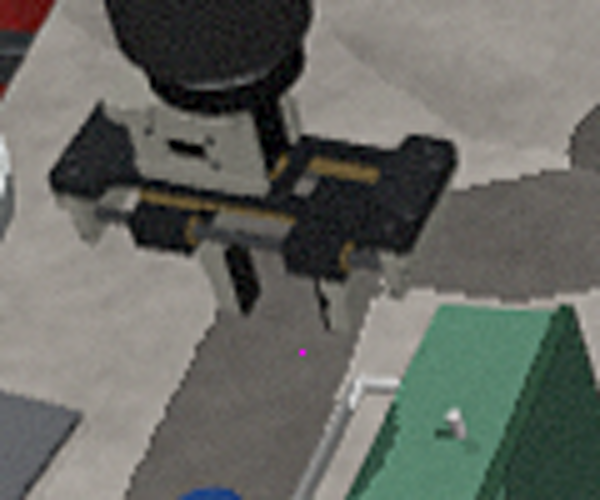

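The crop shows the fingertips at about 248,310 and 332,325, some 36 mm above the magenta mark of the reported TCP. That explains the missed latch, so I'll allow for it. Eight pictures viewed.

apply_moves:
  commands:
    - [60, [-1, 50, 0], 0]
    - [60, [-1, 100, 0], 0]
    - [60, [-1, 150, 0], 0]
    - [60, [-1, 200, 0], 0]
    - [60, [-1, 245, 0], 0]
    - [60, [-1, 271, 0], 0]
    - [60, [-1, 271, 40], 0]
    - [60, [-1, 271, 90], 0]
    - [60, [-1, 271, 130], 0]
    - [60, [-1, 271, 130], 0]

```text
clock: 19.02
tcp_pos: [0.5976, 0.0118, 0.1858]
eef_rot: [[-0.992, 0.124, -0.007], [0.124, 0.992, -0.002], [0.007, -0.003, -1.0]]
force: [-0.6, -0.5, 0.8]
gripper_width: 0.06
```

Run:
```python
from h import *
print(rel(P(.001,.0005,.050),83),ctrl.get_obs()["q"])
```

```text
(array([ -3. ,   1.3, 135.8]), np.float64(82.9), np.float64(-0.09764069745892812)) [ 1.98224149e+01  1.37474762e+01 -9.41273546e+00 -3.78630944e-02
 -6.72490173e+01 -1.16905800e+02]
```

apply_moves:
  commands:
    - [60, [-1, 1, 0], 0]
    - [60, [-1, 1, 40], 0]
    - [60, [-1, 1, 80], 0]
    - [60, [-1, 1, 110], 0]
    - [60, [-1, 1, 136], 0]
    - [60, [-1, 1, 136], 0]
    - [60, [-1, 1, 136], 0]

```text
clock: 19.9
tcp_pos: [0.6028, 0.0135, 0.0554]
eef_rot: [[-0.992, 0.123, 0.003], [0.123, 0.992, 0.0], [-0.003, 0.001, -1.0]]
force: [-0.3, 0.4, 0.6]
gripper_width: 0.0596
```

Run:
```python
from h import *
o=ctrl.get_obs(); print(rel(P(.001,.0005,.050),83),o["tcp_pos"],o["force"])
```

```text
(array([ 2.8, -1.5,  5.4]), np.float64(82.94), np.float64(-0.0646645590747994)) [0.60279611 0.01352379 0.05539119] [-0.29001477  0.3791594   0.56397279]
```

apply_moves:
  commands:
    - [60, [3, -1, 3], 0]
    - [60, [3, -1, 3], 0]
    - [30, [3, -1, 3], 0]
    - [30, [3, -1, 3], 0]
    - [30, [3, -1, 3], 0]
    - [30, [3, -1, 3], 0]
    - [30, [3, -1, 3], 0]

```text
clock: 20.78
tcp_pos: [0.598, 0.0126, 0.0502]
eef_rot: [[-0.992, 0.123, 0.0], [0.123, 0.992, -0.0], [-0.0, -0.0, -1.0]]
force: [-0.0, -0.3, 0.3]
gripper_width: 0.0394
```

apply_moves:
  commands:
    - [30, [0, 0, -0.2], -10]
    - [30, [0, 0, -0.4], -20]
    - [30, [0, 0, -0.7], -30]
    - [30, [0, 0, -0.9], -40]
    - [30, [0, 0, -1.1], -50]
    - [30, [0, 0, -1.1], -50]

```text
clock: 21.52
tcp_pos: [0.5982, 0.0121, 0.0513]
eef_rot: [[-0.733, -0.68, 0.0], [-0.68, 0.733, -0.001], [0.0, -0.001, -1.0]]
force: [1.0, -3.0, -0.8]
gripper_width: 0.0394
```

Run:
```python
from h import *
o=ctrl.get_obs(); print(rel(P(.001,.0005,.052)),o["moment"]); adap()
```

```text
(array([-1.4, -0.8, -0.7]), np.float64(132.85), None) [-1.52607014 -0.57676286  0.07369038]
scene 220 top z 0.1219 20 ctr [16.1 -1.1] 21.4 black 2 [ 0.01395986 -0.01367588  0.09020892]
top 30 top z 0.0767 14 ctr [-19.9 -16.1] 10.5 black 1 [-0.00597313 -0.01885829  0.09974258]
```

```bash
cat >> h.py <<'E'
def edge(tag=None):
    im,WW,dd=cam("scene"); T=np.array(dd["cam_to_world"]); f=210/np.tan(np.radians(dd["fov_y"])/2)
    c=T[:3,:3].T@(P(.001,0,.05)-T[:3,3]); u,v=np.round(c[:2]/c[2]*f+[dd["cx"],dd["cy"]]).astype(int)
    s=cv2.cvtColor(im,cv2.COLOR_RGB2HSV)[v-25:v+25,u-8:u+9].astype(int)
    w=(s[...,1]<75)&(s[...,2]>100); b=[np.nonzero(w[:,i])[0].max() if w[:,i].any() else -1 for i in range(w.shape[1])]
    print(u,v,"white",w.sum(),"bottom rows",b,"mean",np.mean(b).round(2))
    if tag: save(im[v-45:v+35,u-50:u+50],tag,6)
E
python3 -c "
from h import *
edge('c8')"
```

```text
288 244 white 415 bottom rows [np.int64(42), np.int64(32), np.int64(32), np.int64(33), np.int64(34), np.int64(34), np.int64(34), np.int64(34), np.int64(49), np.int64(34), np.int64(34), np.int64(40), np.int64(40), np.int64(40), np.int64(33), np.int64(32), np.int64(36)] mean 36.06
```

apply_moves:
  commands:
    - [52, [0, 0, 0], 0]
    - [52, [0, 0, 0], 0]
    - [52, [0, 0, 0], 0]
    - [52, [0, 0, 0], 0]

```text
clock: 22.18
tcp_pos: [0.5979, 0.0128, 0.0512]
eef_rot: [[-0.732, -0.681, -0.0], [-0.681, 0.732, 0.0], [-0.0, 0.0, -1.0]]
force: [0.3, -0.2, 0.2]
gripper_width: 0.052
```

```bash
python3 -c "
from h import *
edge();edge()"
```

```text
288 244 white 428 bottom rows [np.int64(42), np.int64(32), np.int64(32), np.int64(33), np.int64(34), np.int64(34), np.int64(34), np.int64(34), np.int64(34), np.int64(34), np.int64(34), np.int64(40), np.int64(40), np.int64(40), np.int64(33), np.int64(32), np.int64(36)] mean 35.18
288 244 white 433 bottom rows [np.int64(42), np.int64(32), np.int64(32), np.int64(33), np.int64(34), np.int64(34), np.int64(34), np.int64(34), np.int64(49), np.int64(34), np.int64(34), np.int64(40), np.int64(40), np.int64(40), np.int64(39), np.int64(32), np.int64(36)] mean 36.41
```

View pics/c8.png

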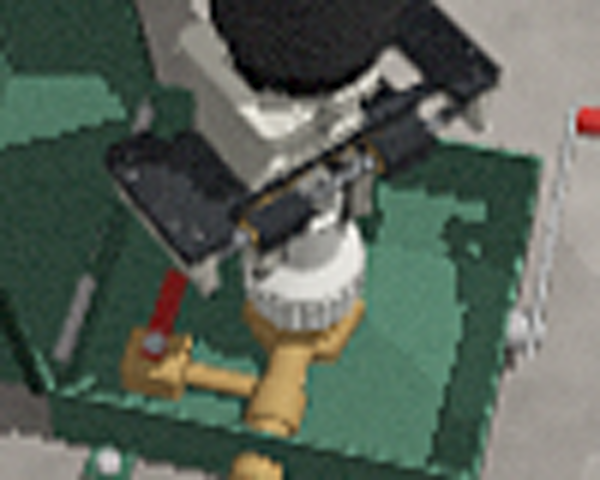

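The crop shows the jaws around the tube and the ribbed skirt's lower edge at about 305,330, above the brass. There has been no drop yet, so I'll go on in steps.

apply_moves:
  commands:
    - [30, [0, 0, 0], 0]
    - [30, [0, 0, 0], 0]
    - [30, [0, 0, 0], 0]
    - [30, [0, 0, -0.2], -10]
    - [30, [0, 0, -0.4], -20]
    - [30, [0, 0, -0.6], -28]
    - [30, [0, 0, -0.6], -28]
    - [52, [0, 0, -0.6], -28]
    - [52, [0, 0, -0.6], -28]
    - [52, [0, 0, -0.6], -28]

```text
clock: 23.52
tcp_pos: [0.5978, 0.0128, 0.0519]
eef_rot: [[-0.328, -0.945, -0.0], [-0.945, 0.328, 0.0], [-0.0, 0.0, -1.0]]
force: [-1.0, 0.5, -0.3]
gripper_width: 0.0518
```

```bash
sed -i 's/"mean",np.mean(b)/"med",np.median(b),np.mean(b)/' h.py; python3 -c "
from h import *
edge();edge()"
```

```text
288 244 white 336 bottom rows [np.int64(42), np.int64(32), np.int64(32), np.int64(33), np.int64(34), np.int64(34), np.int64(34), np.int64(34), np.int64(49), np.int64(46), np.int64(34), np.int64(34), np.int64(40), np.int64(40), np.int64(39), np.int64(32), np.int64(36)] med 34.0 36.76
288 244 white 335 bottom rows [np.int64(42), np.int64(32), np.int64(32), np.int64(33), np.int64(34), np.int64(34), np.int64(34), np.int64(34), np.int64(49), np.int64(34), np.int64(34), np.int64(40), np.int64(40), np.int64(40), np.int64(39), np.int64(32), np.int64(36)] med 34.0 36.41
```

apply_moves:
  commands:
    - [30, [0, 0, 0], 0]
    - [30, [0, 0, 0], 0]
    - [30, [0, 0, 0], 0]
    - [30, [0, 0, -0.2], -10]
    - [30, [0, 0, -0.4], -20]
    - [30, [0, 0, -0.6], -28]
    - [30, [0, 0, -0.6], -28]
    - [52, [0, 0, -0.6], -28]
    - [52, [0, 0, -0.6], -28]
    - [52, [0, 0, -0.6], -28]

```text
clock: 24.88
tcp_pos: [0.5977, 0.0126, 0.0525]
eef_rot: [[0.154, -0.988, -0.0], [-0.988, -0.154, 0.0], [-0.0, 0.0, -1.0]]
force: [0.2, 0.3, 0.1]
gripper_width: 0.0518
```

```bash
python3 -c "
from h import *
edge();edge()"
```

```text
288 244 white 319 bottom rows [np.int64(42), np.int64(33), np.int64(33), np.int64(34), np.int64(35), np.int64(35), np.int64(35), np.int64(35), np.int64(49), np.int64(36), np.int64(35), np.int64(40), np.int64(40), np.int64(34), np.int64(39), np.int64(33), np.int64(36)] med 35.0 36.71
288 244 white 319 bottom rows [np.int64(42), np.int64(33), np.int64(33), np.int64(34), np.int64(34), np.int64(35), np.int64(35), np.int64(35), np.int64(49), np.int64(36), np.int64(35), np.int64(40), np.int64(40), np.int64(40), np.int64(33), np.int64(33), np.int64(36)] med 35.0 36.65
```

apply_moves:
  commands:
    - [52, [0, 0, -20], 0]
    - [60, [0, 0, -50], -10]
    - [60, [0, 0, -80], -20]
    - [60, [0, 0, -80], -31]
    - [60, [0, 0, -80], -42]
    - [60, [0, 0, -80], -52]
    - [60, [0, 0, -80], -63]
    - [60, [0, 0, -80], -74]
    - [60, [0, 0, -80], -74]

```text
clock: 26.1
tcp_pos: [0.5979, 0.0126, 0.1325]
eef_rot: [[0.992, -0.124, -0.0], [-0.124, -0.992, 0.0], [-0.0, -0.0, -1.0]]
force: [0.1, 0.0, 0.6]
gripper_width: 0.0601
```

Run:
```python
from h import *
o=ctrl.get_obs();print(o["q"],o["tcp_pos"],o["gripper_width"]); edge("c9"); adap()
im,WW,dd=cam("scene"); q=WW-np.r_[C,0]; q=np.stack([q[...,:2]@F,q[...,:2]@Y,q[...,2]],-1)
h=cv2.cvtColor(im,cv2.COLOR_RGB2HSV); w=(h[...,1]<60)&(h[...,2]>100)&(np.linalg.norm(q[...,:2],axis=-1)<.026)&(q[...,2]<.14)&(q[...,2]>.09)
print(w.sum(),np.sort(q[w][:,2])[-30::3].round(4))
```

```text
[ 1.99103383e+01  1.58222716e+01 -1.39463187e+01 -4.08309545e-03
 -6.02339168e+01  6.29408355e+01] [0.5978776  0.01258464 0.13247721] 0.06014303061376603
288 244 white 394 bottom rows [np.int64(42), np.int64(33), np.int64(33), np.int64(34), np.int64(34), np.int64(35), np.int64(35), np.int64(35), np.int64(49), np.int64(36), np.int64(40), np.int64(40), np.int64(40), np.int64(40), np.int64(39), np.int64(33), np.int64(36)] med 36.0 37.29
scene 287 top z 0.1148 50 ctr [ 2.3 -0. ] 21.2 black 11 [ 0.0017999  -0.01374405  0.0786023 ]
top 136 top z 0.1169 17 ctr [  0.2 -13.9] 14.2 black 3 [-0.0038548  -0.00661305  0.08038393]
138 [0.1149 0.1152 0.1155 0.1157 0.1158 0.1163 0.1166 0.1168 0.1181 0.1192]
```

View pics/c9.png

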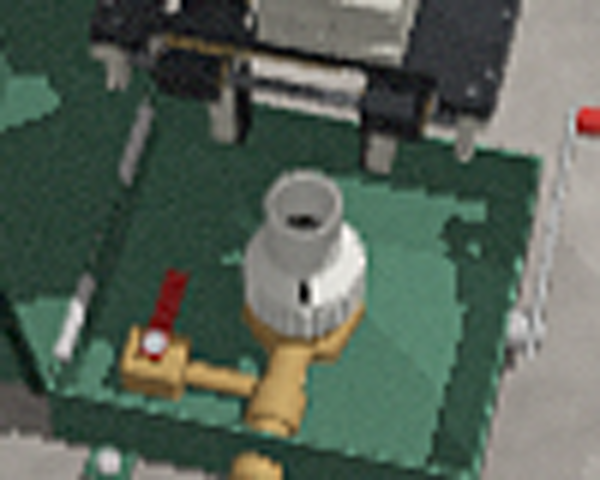

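The crop shows the adapter free of the gripper with its pointer at about 304,292, facing the camera. Both cameras put the tube's top 5.4 to 5.5 mm lower than at the start, so it has dropped off the thread end. Ten pictures viewed.

apply_moves:
  commands:
    - [60, [0, 0, 0], -10]
    - [60, [0, 0, 0], -20]
    - [60, [0, 0, 0], -31]
    - [60, [0, 0, 0], -42]
    - [60, [0, 0, 0], -52]
    - [60, [0, 0, 0], -63]
    - [60, [0, 0, 20], -74]
    - [60, [0, 0, 50], -84]
    - [60, [0, 0, 75], -90]
    - [60, [0, 0, 86], -90]

```text
clock: 27.55
tcp_pos: [0.5971, 0.0123, 0.0451]
eef_rot: [[0.126, 0.992, -0.002], [0.992, -0.126, -0.001], [-0.001, -0.002, -1.0]]
force: [0.1, 0.5, 0.9]
gripper_width: 0.06
```

apply_moves:
  commands:
    - [60, [0, 0, 0], 0]
    - [30, [0, 0, 0], 0]
    - [30, [0, 0, 0], 0]
    - [30, [0, 0, 0], 0]
    - [30, [0, 0, 0], 0]
    - [30, [0, 0, 0], 0]

```text
clock: 28.3
tcp_pos: [0.5986, 0.0127, 0.0471]
eef_rot: [[0.123, 0.992, 0.001], [0.992, -0.123, 0.0], [0.0, 0.001, -1.0]]
force: [0.5, -0.3, 4.7]
gripper_width: 0.0395
```

apply_moves:
  commands:
    - [30, [0, 0, 0.2], 9]
    - [30, [0, 0, 0.4], 18]
    - [30, [0, 0, 0.6], 27]
    - [30, [0, 0, 0.8], 36]
    - [30, [0, 0, 1.0], 45]
    - [30, [0, 0, 1.2], 54]
    - [30, [0, 0, 1.4], 63]
    - [30, [0, 0, 1.6], 72]
    - [30, [0, 0, 1.8], 81]
    - [30, [0, 0, 2.0], 90]

```text
clock: 29.55
tcp_pos: [0.5991, 0.0126, 0.0449]
eef_rot: [[0.992, -0.128, 0.002], [-0.128, -0.992, 0.0], [0.002, -0.0, -1.0]]
force: [2.2, -0.7, 3.1]
gripper_width: 0.0397
```

```bash
python3 -c "
from h import *
o=ctrl.get_obs();print(o['q'],o['force'],o['moment'],rel(P(.001,.0005,.04)))"
```

```text
[ 1.99024241e+01  2.08691349e+01 -1.96507150e+01  4.72580291e-02
 -4.93780354e+01  6.27128524e+01] [ 2.19933145 -0.69466203  3.05786257] [-0.5948423  -0.83115304  0.18820578] (array([0.8, 0.1, 4.9]), np.float64(-97.35), None)
```

Turning smoothly; two more quarter turns.

apply_moves:
  commands:
    - [30, [0, 0, 0.2], 9]
    - [30, [0, 0, 0.4], 18]
    - [30, [0, 0, 0.6], 27]
    - [30, [0, 0, 0.8], 36]
    - [30, [0, 0, 1.0], 45]
    - [30, [0, 0, 1.2], 54]
    - [30, [0, 0, 1.4], 63]
    - [30, [0, 0, 1.6], 72]
    - [30, [0, 0, 1.8], 81]
    - [30, [0, 0, 2.0], 90]

```text
clock: 30.8
tcp_pos: [0.599, 0.0122, 0.043]
eef_rot: [[-0.128, -0.992, 0.002], [-0.992, 0.128, -0.0], [0.0, -0.002, -1.0]]
force: [2.6, -2.9, 3.7]
gripper_width: 0.0396
```

apply_moves:
  commands:
    - [30, [0, 0, 0.2], 9]
    - [30, [0, 0, 0.4], 18]
    - [30, [0, 0, 0.6], 27]
    - [30, [0, 0, 0.8], 36]
    - [30, [0, 0, 1.0], 45]
    - [30, [0, 0, 1.2], 54]
    - [30, [0, 0, 1.4], 63]
    - [30, [0, 0, 1.6], 72]
    - [30, [0, 0, 1.8], 81]
    - [30, [0, 0, 2.0], 90]

```text
clock: 32.05
tcp_pos: [0.5983, 0.0122, 0.0408]
eef_rot: [[-0.992, 0.128, 0.001], [0.128, 0.992, -0.0], [-0.001, -0.0, -1.0]]
force: [0.7, -2.2, 4.7]
gripper_width: 0.0393
```

apply_moves:
  commands:
    - [30, [0, 0, 0], 0]
    - [60, [0, 0, 0], 0]
    - [60, [0, 0, 0], 0]
    - [60, [0, 0, 0], 0]
    - [60, [0, 0, -30], 0]
    - [60, [0, 0, -70], 0]
    - [60, [0, 0, -90], 0]
    - [60, [0, 0, -90], 0]

```text
clock: 33.05
tcp_pos: [0.5989, 0.0129, 0.1322]
eef_rot: [[-0.992, 0.123, 0.003], [0.123, 0.992, 0.001], [-0.003, 0.001, -1.0]]
force: [-0.1, 0.2, -0.6]
gripper_width: 0.0601
```

Run:
```python
from h import *
o=ctrl.get_obs();print(o["q"],o["tcp_pos"],o["gripper_width"],rel(P(.001,.0005,.04))); edge("c10"); adap()
```

```text
[ 1.99148368e+01  1.58142331e+01 -1.40031843e+01  6.11987226e-03
 -5.99978287e+01 -1.16962250e+02] [0.59892853 0.01294455 0.13218916] 0.06012621593638378 (array([-0.7, -0.5, 92.2]), np.float64(82.96), None)
288 244 white 394 bottom rows [np.int64(42), np.int64(34), np.int64(34), np.int64(35), np.int64(36), np.int64(36), np.int64(36), np.int64(36), np.int64(49), np.int64(37), np.int64(36), np.int64(40), np.int64(40), np.int64(40), np.int64(39), np.int64(34), np.int64(36)] med 36.0 37.65
scene 244 top z 0.1097 49 ctr [ 3.6 -0.7] 22.1 black 9 [-5.66536401e-05 -1.31694244e-02  7.38725805e-02]
top 114 top z 0.1101 16 ctr [ -2.5 -13.9] 14.1 black 4 [ 0.00045749 -0.00685176  0.07204337]
```

View pics/c10.png

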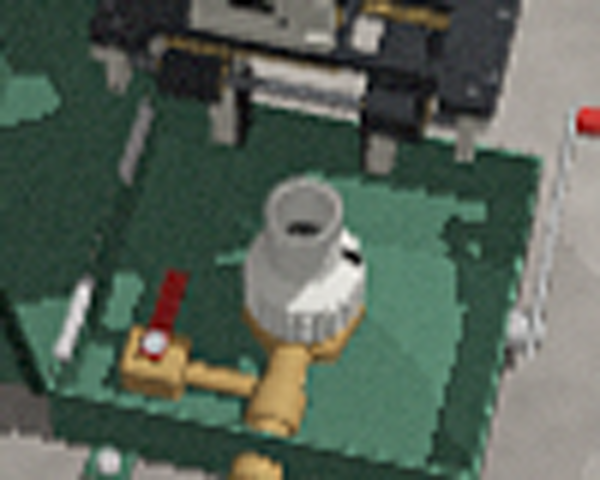

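The pointer is now at about 352,257, three quarters of a turn forward, and the tube's top is about 6 mm lower, as it should be. I'll regrip for the last quarter turn. Eleven pictures viewed.

apply_moves:
  commands:
    - [60, [0, 0, 0], -10]
    - [60, [0, 0, 0], -20]
    - [60, [0, 0, 0], -31]
    - [60, [0, 0, 0], -42]
    - [60, [0, 0, 0], -52]
    - [60, [0, 0, 0], -63]
    - [60, [0, 0, 20], -74]
    - [60, [0, 0, 50], -84]
    - [60, [0, 0, 75], -90]
    - [60, [0, 0, 91], -90]

```text
clock: 34.45
tcp_pos: [0.5967, 0.0122, 0.0371]
eef_rot: [[-0.124, -0.992, -0.003], [-0.992, 0.124, -0.001], [0.001, 0.003, -1.0]]
force: [-0.1, -0.6, 0.0]
gripper_width: 0.06
```

apply_moves:
  commands:
    - [60, [0, 0, 0], 0]
    - [30, [0, 0, 0], 0]
    - [30, [0, 0, 0], 0]
    - [30, [0, 0, 0], 0]
    - [30, [0, 0, 0], 0]
    - [30, [0, 0, 0], 0]

```text
clock: 35.2
tcp_pos: [0.5988, 0.0127, 0.0402]
eef_rot: [[-0.123, -0.992, 0.002], [-0.992, 0.123, 0.0], [-0.0, -0.002, -1.0]]
force: [1.9, -1.2, 4.0]
gripper_width: 0.0396
```

apply_moves:
  commands:
    - [30, [0, 0, 0.2], 9]
    - [30, [0, 0, 0.4], 18]
    - [30, [0, 0, 0.6], 27]
    - [30, [0, 0, 0.8], 36]
    - [30, [0, 0, 1.0], 45]
    - [30, [0, 0, 1.2], 54]
    - [30, [0, 0, 1.4], 63]
    - [30, [0, 0, 1.6], 72]
    - [30, [0, 0, 1.8], 81]
    - [30, [0, 0, 2.0], 90]

```text
clock: 36.45
tcp_pos: [0.5989, 0.0126, 0.0379]
eef_rot: [[-0.992, 0.128, 0.002], [0.128, 0.992, 0.0], [-0.002, 0.0, -1.0]]
force: [2.2, -1.1, 4.1]
gripper_width: 0.0397
```

apply_moves:
  commands:
    - [30, [0, 0, 0], 0]
    - [30, [0, 0, 0], 0]
    - [30, [0, 0, 0], 0]
    - [30, [0, 0, 0], 0]

```text
clock: 36.95
tcp_pos: [0.5987, 0.0125, 0.0379]
eef_rot: [[-0.993, 0.122, 0.001], [0.122, 0.993, 0.0], [-0.001, 0.0, -1.0]]
force: [3.7, -2.5, 5.4]
gripper_width: 0.0394
```

Run:
```python
from h import *
o=ctrl.get_obs();print(o["clock"],o["q"],o["tcp_pos"],o["gripper_width"],o["force"]); edge("c11"); adap()
for n in("scene",):
    im,WW,dd=cam(n); q=WW-np.r_[C,0]; q=np.stack([q[...,:2]@F,q[...,:2]@Y,q[...,2]],-1)
    h=cv2.cvtColor(im,cv2.COLOR_RGB2HSV); w=(h[...,1]<60)&(h[...,2]>100)&(np.linalg.norm(q[...,:2],axis=-1)<.024)&(q[...,2]<.125)&(q[...,2]>.08); print(np.sort(q[w][:,2])[::-4].round(4))
```

```text
36.95 [ 1.98998914e+01  2.13239249e+01 -2.00552985e+01  3.37040269e-02
 -4.85497072e+01 -1.16937664e+02] [0.59869536 0.01254899 0.0379001 ] 0.03938861490055268 [ 3.74188291 -2.54166078  5.40837514]
288 244 white 419 bottom rows [np.int64(33), np.int64(34), np.int64(35), np.int64(35), np.int64(36), np.int64(36), np.int64(36), np.int64(36), np.int64(49), np.int64(46), np.int64(36), np.int64(36), np.int64(40), np.int64(40), np.int64(35), np.int64(34), np.int64(36)] med 36.0 37.24
scene 165 top z 0.1071 31 ctr [-1.6  2.8] 24.1 black 10 [-0.00234104  0.00846006  0.08465751]
top 24 top z 0.0645 16 ctr [ -3.1 -22.5] 14.9 black 0 None
[0.1225 0.1102 0.1076 0.107  0.1066 0.1062 0.1054 0.105  0.1039 0.1025
 0.1016 0.1005 0.0988 0.0975 0.0963 0.0943 0.0925 0.0907 0.0891 0.0865
 0.0856 0.0846 0.0837 0.0816 0.0809]
```

```bash
python3 -c "
from h import *
print(order.sign_off())"
```

```text
the job is handed in; nothing more can be done
None
```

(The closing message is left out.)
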